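# Pin the pull-out shelf's latch

## Task

Lock the pull-out shelf: slide the latch bar fully home by its knob so that the hole in its end lines up with the holes in the keeper's two lugs, then take the locking pin from its wooden block and thread it down through lug, bar and lug until its collar sits flush on the upper lug. Leave the pin there, let go, and leave the other things on the shelf where they stand.

Things in the scene. Friction and masses are not known exactly. Their poses are not given: they have to be found in the camera images.
- lug_hole (a point): Keeper: fixed steel bracket 76 mm wide, 62 mm high, with two horizontal lugs one above the other (14 mm thick, undersides 14 and 48 mm above the shelf) and a slot between them; one vertical 18 mm hole runs through both lugs. Point: centre of the hole's mouth on the upper lug's top, 62 mm above the shelf. z up; y = the direction in which the latch bar slides to close.
- latch (a joint): How far the latch bar is open, in m: 0 = fully home at its end stop, where the eye in the bar's end (18 mm hole, bar 12 mm thick, 32 to 44 mm above the shelf) lies in line with the lug holes; 0.085 = fully drawn back. It slides with about 3 N of friction and stays where it is left.
- latch_knob (a point): Black knob standing on the flat aluminium latch bar (40 mm wide), for sliding it: stem 18 mm in diameter, round head 24 mm in diameter, from 84 to 104 mm above the shelf. Point: in the head on the knob's axis, 92 mm above the shelf; it lies 110 mm plus the joint value from the lug hole, along the keeper's -y. The bar's guide rails are 52 mm high.
- pin_grip (a point): Loose steel pin, 106 mm long, 0.14 kg: shank 14 x 56 mm with tip tapered to 6 mm, collar 32 x 6 mm, black round grip 24 mm in diameter, 44 mm high. Point: centre of the grip, 28 mm above the collar's underside, 84 mm above the tip; z away from the tip. Starts upright in the hole of a fixed wooden block (80 x 80 x 62 mm), collar on top; lift it 60 mm to clear. Seated: point 90 mm above the shelf.
- kettle: Slim silver kettle, 130 mm across the base and 186 mm high, spout to +y and handle to -y (each about 115 mm from its axis); a bystander. Origin at the centre of its underside.
- drip_tray: Ridged teal plastic drip tray, 130 x 210 x 22 mm; a bystander. Origin at the centre of its underside.
- jug: White ceramic jug, 92 mm in diameter, 130 mm high, handle to +y (75 mm from its axis); a bystander. Origin at the centre of its underside.
- opener: Flat steel bottle opener lying down, 135 mm long, 40 mm wide, 5 mm thick; a bystander. Origin near its middle, x along its length.
- bowl: Small glass bowl, 120 mm across and 50 mm high; a bystander. Origin at the centre of its underside.
- mill: Dark wooden pepper mill, 54 mm in diameter and 158 mm high; a bystander. Origin at the centre of its underside.
Things that resemble listed ones, but are neither listed nor needed, are in the scene too. Leave any blue, green or pink look-alike of the part that bears pin_grip alone.

How it is judged (in metres and radians):
On the way, in this order (a step that is already met when the one before it is completed fails the run):
1. the latch bar is slid home, its eye in line with the lugs (value of joint latch below 0.004 m), for 0.2 s.
2. the pin is threaded through lug, bar and lug, its collar down on the upper lug (horizontal distance between pin_grip and lug_hole below 0.006 m and height (world z) of pin_grip between 0.086 and 0.094 m and angle between pin_grip's own z axis and vertical below 0.1 rad), for 0.2 s.
At the end, for the whole second after the job is handed in: The latch bar is home (within 4 mm of its stop) and the locking pin stands through both lugs and the bar's eye, its collar down on the upper lug (grip centre 90 mm +- 4 mm above the shelf, within 6 mm of the hole's axis, leaning less than 0.1 rad), released (all of step 2 and value of joint latch below 0.004 m); the robot touches nothing.
It fails at once if a bystander is shifted by more than 40 mm (distance of any of kettle, drip_tray, bowl, mill, opener, jug from where it was at the start of the episode above 0.04 m).
It fails at once if a bystander is knocked over (angle between any of kettle, drip_tray, bowl, mill, opener, jug's own z axis and vertical above 0.5 rad).
It also fails if it takes over 53 s, if anything falls off the work surface, if the arm or the gripper's body presses on something with over 40 N, if the wrist force passes 120 N, or if a joint passes its speed limit or range.

## Robot

A 7-joint arm with a two-finger parallel gripper is mounted at the origin on the work surface. World frame = base frame: x ahead of the robot, y to its left, z up, the work surface at z = 0. Lengths are in mm, angles in rad, forces in N, time in s.
With the tool pointing down it reaches from about 400 to 850 mm from the base axis. Payload 10.4 kg.
Tool frame: the origin (TCP) lies at the very end of the fingers, on their centre line; the grasp point (between the pads) lies 19 mm behind it; z points along the fingers, y is the direction in which the jaws open and shut (so a half turn about z gives the same grasp; the last joint's range is limited). The gripper opens to 85 mm and grips with 20 to 120 N. Pads are 22 mm wide; open, the fingers measure 114 mm over their backs; the gripper's body (76 mm by 85 mm) begins 54 mm behind the grasp point. The pads swing forward as they close: fully open they stand 13 mm farther back than shut.
Start: joints at [-1.282, 0.332, -0.065, 1.46, 0.022, 1.35, -0.088], TCP at [191.72, 594.891, 231.338] pointing down, gripper open.
Joint ranges: [-2.6, 2.6], [-0.5, 2.12], [-1.47, 1.34], [0.16, 2.42], [-1.27, 4.41], [0.06, 2.06], [-2.6, 2.6]. Speed limits (rad/s): [2.22, 2.22, 2.79, 2.79, 3.14, 3.14, 3.14].

## Interface

Orientations are given as a unit quaternion [w, x, y, z].
In Python, from workcell import env gives the robot as it stands.
- The arm moves only by the tool play_rows, never from a script. Its arguments are lists of equal length, an entry for each row: "claw": the opening, from 0 (shut) to 1 (fully open); "dp": the shift along the world's x, y, z scaled (see below), a list of three; "dr": the turn, a rotation vector about the world's x, y, z scaled (see below), a list of three. In form: {"claw": [claw, ...], "dp": [[dx, dy, dz], ...], "dr": [[rx, ry, rz], ...]}. A call has 1 to 12 rows; each row shifts and turns the commanded pose from where the row before left it; what a row does not reach is not made up. The controller multiplies each number of a shift by 0.025 m and each number of a turn by 6 degrees. A row lasts 1/10 s, in which the tool goes at most 50 mm and 8.59 degrees, less where a joint would pass 70% of its speed; a pose out of reach is approached as far as the arm can. A call with a number of a shift or a turn outside -1 to 1 is refused whole. A call with a gripper value outside its range is refused whole. The fingers move at their own pace and stop on an object; "grip_force" is the grip in N (left out, the last holds). Time passes only in rows, so rows that do not move let the fingers close. It gives the time, the measured TCP pose, the force and the opening at its end, in the units of the state.
- env.get_state(): the state, without advancing time (a new reading comes with each control period).
- env.camera(name): name is "side" or "top"; returns the picture (400x640x3 uint8, blue, green, red); there is no depth.
- env.camera_params(name): a dict with "mtx" (3x3 intrinsics, pixels), "R" (3x3) and "t" (3): a world point X has camera coordinates R X + t. Camera axes: x right, y down, z forward; pixel columns grow to the right and rows downward; lengths in mm; the calibration is good to about 2 mm. A picture is of the moment at which its call begins. camera_params takes no time and is no camera call.
- env.hand_in(): hands the job in, once; it reports no verdict.
The state is a dict: "clock": time; "joint_pos": joint angles; "joint_velocities": joint speeds; "tau": joint torques, N m; "tool_pos": TCP position; "ee_rot": TCP orientation; "wrist_force": force on the tool from outside, world axes, zero at the start; "torque": the same for the moment, N m; "width": finger opening in mm.
Only numpy, scipy, OpenCV 4.12 (cv2) and the standard library are available. Lean on these libraries where they do the work, as an engineer would, in place of code of your own. Each camera call takes 0.05 s, during which the arm holds its last target. There are 200 camera calls.

## Working session

There is one attempt and no reset: what is moved stays moved. The work goes in short steps, Python scripts to look and compute and a tool call to move; the robot and the scene stay as the last step left them, time stands still between calls to the robot, and variables do not carry over. Pictures are saved under pics/ and viewed, about 8 in all and at most 12, crops included, and the job is handed in when it is done.

Besides the shell and the picture viewer there is one more tool, called after ">>>" as name(argument=value, ...) on one line, values as JSON. play_rows: Moves the arm, as the interface text tells. Shifts and turns lie within -1 to 1; 1 stands for 0.025 m of shift or 6 degrees of turn. Its arguments: {"type":"object","properties":{"claw":{"type":"array","items":{"type":"number"}},"dp":{"type":"array","items":{"type":"array","items":{"type":"number","minimum":-1,"maximum":1}}},"dr":{"type":"array","items":{"type":"array","items":{"type":"number","minimum":-1,"maximum":1}}},"grip_force":{"type":"number"}},"required":["claw","dp","dr"]}

```bash
mkdir -p pics; cat > h.py <<'E'
from workcell import env
import numpy as np, cv2
def snap(n,f):
    im=env.camera(n); cv2.imwrite('pics/'+f,im); return im
def plane(n,uv,z):
    p=env.camera_params(n);K,R,t=[np.array(p[k],float) for k in('mtx','R','t')];t=t.ravel()
    d=R.T@np.linalg.inv(K)@np.array([uv[0],uv[1],1.]);o=-R.T@t
    return (o+d*(z-o[2])/d[2]).round(1)
def proj(n,X):
    p=env.camera_params(n);K,R,t=[np.array(p[k],float) for k in('mtx','R','t')]
    c=K@(R@np.array(X,float)+t.ravel());return (c[:2]/c[2]).round(1)
E
python3 - <<'E'
from h import *
a=snap('top','t0.png');b=snap('side','s0.png')
for n in('top','side'):
    p=env.camera_params(n);R=np.array(p['R']);print(n,(-R.T@np.array(p['t']).ravel()).round(),R.round(2).tolist(),np.array(p['mtx'])[0,0])
s=env.get_state();print(s)
E
```

```text
top [4.020e+02 1.000e+00 1.346e+03] [[-0.03, -1.0, -0.01], [-0.99, 0.03, -0.15], [0.15, 0.0, -0.99]] 473.4886675080468
side [ 433. -880. 1054.] [[0.98, -0.19, 0.0], [-0.13, -0.72, -0.68], [0.13, 0.66, -0.74]] 506.63750198685074
{'clock': 0.1, 'joint_pos': array([-1.28162698,  0.33277358, -0.06468077,  1.46085163,  0.02160787,
        1.3499074 , -0.08850825]), 'joint_velocities': array([-0.00097601, -0.00197741,  0.00145235, -0.00348563,  0.00058376,
       -0.0007284 ,  0.00110399]), 'tau': array([ 2.07497025e-03, -6.26753283e+01,  4.96908033e-02, -3.92431998e+01,
        1.63245300e-02,  6.97814699e-03,  2.44586363e-05]), 'tool_pos': array([191.62826795, 594.54625091, 230.62009352]), 'ee_rot': array([-6.13015304e-05,  1.55256844e-01,  9.87873942e-01, -6.19197363e-04]), 'wrist_force': array([0.47495574, 0.35291106, 0.23475293]), 'torque': array([ 0.02176361, -0.01173553, -0.01867951]), 'width': 85.60745688537563}
```

View pics/t0.png

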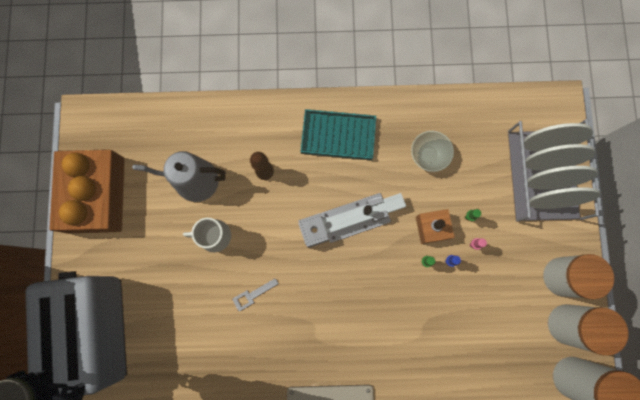

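View pics/s0.png

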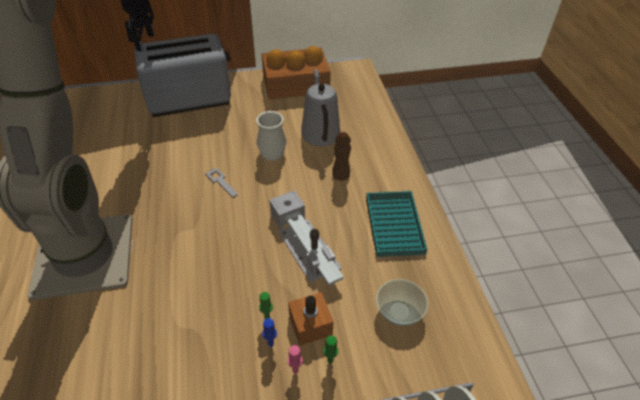

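The top view shows the keeper at (314,230), the knob at (368,210) and the wooden block with the black-gripped pin at (437,226). Look-alikes are green at (473,214) and (428,261), blue at (453,260) and pink at (479,243). The black one standing in the wooden block fits the description, and I'll confirm it in an enlarged crop.

```bash
python3 - <<'E'
from h import *
a=cv2.imread('pics/t0.png');b=cv2.imread('pics/s0.png')
A=cv2.resize(a[185:265,295:495],None,fx=4,fy=4,interpolation=2)[:, :800]
B=cv2.resize(b[190:340,260:360],None,fx=4,fy=4,interpolation=2)
cv2.imwrite('pics/ca.png',A);cv2.imwrite('pics/cb.png',B)
for n,im,rs in(('top',a,((355,195,380,220),(425,215,450,240),(300,215,325,245))),('side',b,((302,222,322,245),(300,290,322,316),(275,195,300,212)))):
  for x0,y0,x1,y1 in rs:
    m=(im[y0:y1,x0:x1].max(2)<60).astype('uint8')
    N,l,st,c=cv2.connectedComponentsWithStats(m)
    for i in range(1,N):
      if st[i,4]>8: print(n,c[i]+[x0,y0],st[i]+[x0,y0,0,0,0])
E
```

```text
top [367.42857143 209.85714286] [365 206   6   8  35]
top [439.07272727 224.23636364] [435 221   9   8  55]
side [313.98837209 236.91860465] [311 230   7  15  86]
side [310.01398601 305.35664336] [306 297   9  18 143]
```

View pics/ca.png

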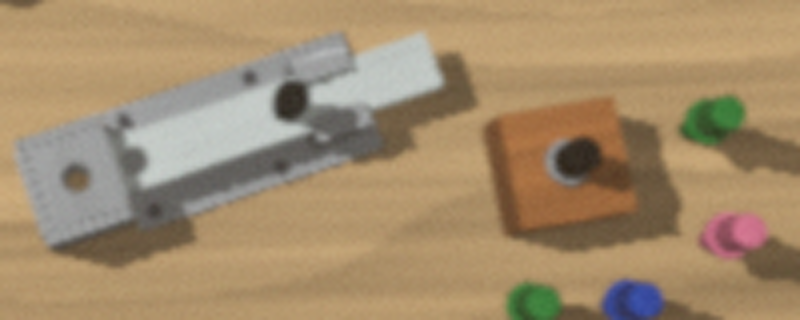

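View pics/cb.png

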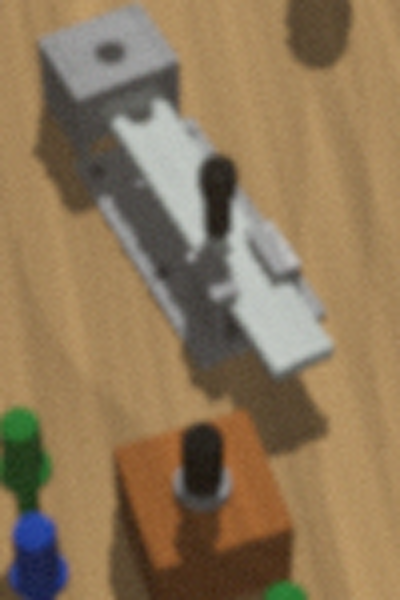

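```bash
python3 - <<'E'
from h import *
H=plane('top',(313.8,229),62);H2=plane('side',(287.2,202.5),62)
K=plane('top',(367.5,209.9),100);K2=plane('side',(314.2,233.7),95)
P=plane('top',(439.2,224.3),106);P2=plane('side',(310,305.4),90)
print(H,H2,K,K2,P,P2)
for h,k in((H,K),(H2,K2)):
  d=(h-k)[:2];L=np.linalg.norm(d);print(L,d/L,np.degrees(np.arctan2(d[1],d[0])))
E
```

```text
[536.7  31.7  62. ] [535.6  28.   62. ] [ 579.7 -113.2  100. ] [ 581.2 -116.1   95. ] [ 535.2 -299.4  106. ] [ 535.7 -307.7   90. ]
151.14565822411177 [-0.28449378  0.95867789] 106.52859190990748
151.14287942208855 [-0.30170128  0.95340251] 107.55981456028837
```

The crop shows the black-gripped pin with its steel collar standing in the wooden block, so that is the one. Its shank is in the block. The knob is about 41 mm from home, and the slide direction is about 107° in world. I'll align the jaws with the slide and go to hover over the knob.

>>> play_rows(claw=[1,1,1,1,1,1,1,1,1,1,1,1], dp=[[0.52,-0.95,0],[0.52,-0.95,0],[0.52,-0.95,0],[0.52,-0.95,0],[0.52,-0.95,0],[0.52,-0.95,0],[0.52,-0.95,0],[0.52,-0.95,0],[0.52,-0.95,0],[0.52,-0.95,0],[0.52,-0.95,0],[0.52,-0.95,0]], dr=[[0,0,-1],[0,0,-1],[0,0,-1],[0,0,-1],[0,0,-1],[0,0,-1],[0,0,-1],[0,0,-1],[0,0,-1],[0,0,-1],[0,0,-1],[0,0,-1]], grip_force=40)

```text
clock: 1.3
tool_pos: [348.0, 308.7, 231.1]
ee_rot: [0.0, 0.708, 0.706, -0.0]
wrist_force: [0.6, 0.3, -0.7]
width: 85.7
```

>>> play_rows(claw=[1,1,1,1,1,1,1,1,1,1,1,1], dp=[[0.52,-0.95,0],[0.52,-0.95,0],[0.52,-0.95,0],[0.52,-0.95,0],[0.52,-0.95,0],[0.52,-0.95,0],[0.52,-0.95,0],[0.52,-0.95,0],[0.52,-0.95,0],[0.52,-0.95,0],[0.52,-0.95,0],[0.52,-0.95,0]], dr=[[0,0,-1],[0,0,-1],[0,0,-1],[0,0,-1],[0,0,-1],[0,0,-1],[0,0,-1],[0,0,-1],[0,0,-1],[0,0,-1],[0,0,-1],[0,0,-1]])

```text
clock: 2.5
tool_pos: [503.9, 23.8, 231.2]
ee_rot: [0.0, 0.988, 0.156, -0.0]
wrist_force: [0.2, -0.0, -0.3]
width: 85.3
```

>>> play_rows(claw=[1,1,1,1,1,1,1], dp=[[0.52,-0.95,0],[0.52,-0.95,0],[0.52,-0.95,0],[0.52,-0.95,0],[0.5,-0.9,0],[0.3,-0.7,0],[0,0,0]], dr=[[0,0,-0.2],[0,0,0],[0,0,0],[0,0,0],[0,0,0],[0,0,0],[0,0,0]])

```text
clock: 3.2
tool_pos: [575.6, -113.1, 230.9]
ee_rot: [0.001, 0.989, 0.145, -0.001]
wrist_force: [0.4, 0.1, 0.4]
width: 85.5
```

>>> play_rows(claw=[1,1,1,1,1,1,1,1,0.2,0.2,0.2,0.2], dp=[[0.1,-0.05,-1],[0.1,0,-1],[0,0,-1],[0,0,-1],[0,0,-1],[0,0,-0.8],[0,0,-0.4],[0,0,0],[0,0,0],[0,0,0],[0,0,0],[0,0,0]], dr=[[0,0,0],[0,0,0],[0,0,0],[0,0,0],[0,0,0],[0,0,0],[0,0,0],[0,0,0],[0,0,0],[0,0,0],[0,0,0],[0,0,0]], grip_force=30)

```text
clock: 4.4
tool_pos: [581.1, -111.5, 77.0]
ee_rot: [0.0, 0.989, 0.147, 0.001]
wrist_force: [0.6, -2.8, 1.1]
width: 28.1
```

```bash
python3 - <<'E'
from h import *
b=snap('side','s1.png');cv2.imwrite('pics/c1.png',cv2.resize(b[150:350,220:400],None,fx=3,fy=3))
print(env.get_state()['width'])
E
```

```text
22.659407512431383
```

View pics/c1.png

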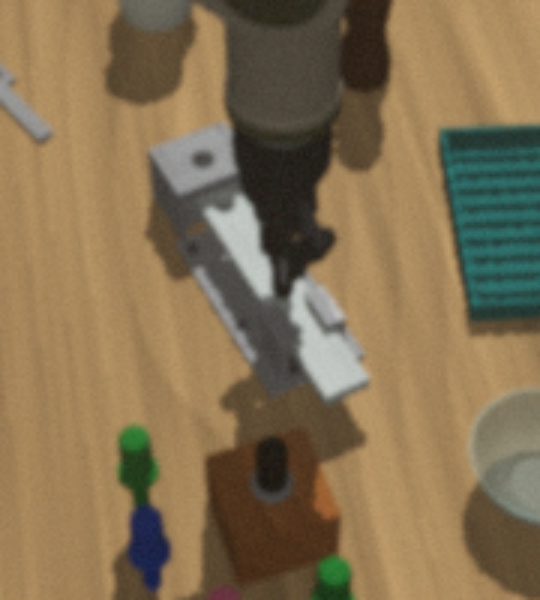

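>>> play_rows(claw=[0,0,0,0,0], dp=[[0,0,0],[0,0,0],[-0.1,0.33,0],[-0.1,0.33,0],[0,0,0]], dr=[[0,0,0],[0,0,0],[0,0,0],[0,0,0],[0,0,0]])

```text
clock: 4.95
tool_pos: [575.6, -94.0, 77.1]
ee_rot: [-0.0, 0.989, 0.148, 0.0]
wrist_force: [-3.4, 0.4, 10.1]
width: 22.8
```

>>> play_rows(claw=[0,0,0,0], dp=[[-0.1,0.33,0],[-0.09,0.28,0],[0,0,0],[0,0,0]], dr=[[0,0,0],[0,0,0],[0,0,0],[0,0,0]])

```text
clock: 5.35
tool_pos: [570.8, -78.6, 77.1]
ee_rot: [-0.0, 0.989, 0.148, 0.0]
wrist_force: [-4.0, 1.1, 12.6]
width: 22.5
```

>>> play_rows(claw=[0,0,0], dp=[[-0.05,0.16,0],[0,0,0],[0,0,0]], dr=[[0,0,0],[0,0,0],[0,0,0]])

```text
clock: 5.65
tool_pos: [569.7, -75.2, 77.1]
ee_rot: [-0.0, 0.989, 0.147, 0.0]
wrist_force: [-3.3, -2.3, 10.8]
width: 22.8
```

>>> play_rows(claw=[0,0,0], dp=[[-0.03,0.1,0],[0,0,0],[0,0,0]], dr=[[0,0,0],[0,0,0],[0,0,0]])

```text
clock: 5.95
tool_pos: [569.5, -74.6, 77.1]
ee_rot: [0.001, 0.989, 0.147, 0.001]
wrist_force: [2.0, -6.9, 4.7]
width: 22.9
```

>>> play_rows(claw=[0,0,0], dp=[[-0.03,0.1,0],[0,0,0],[0,0,0]], dr=[[0,0,0],[0,0,0],[0,0,0]])

```text
clock: 6.25
tool_pos: [569.5, -74.5, 77.2]
ee_rot: [0.003, 0.989, 0.146, 0.002]
wrist_force: [7.3, -15.0, 0.1]
width: 23.0
```

```bash
python3 - <<'E'
from h import *
b=snap('side','s2.png');a=snap('top','t2.png')
cv2.imwrite('pics/c2.png',np.hstack([cv2.resize(b[180:280,250:350],(400,400),interpolation=2),cv2.resize(a[180:280,290:390],(400,400),interpolation=2)]))
E
```

```text
(no output)
```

View pics/c2.png

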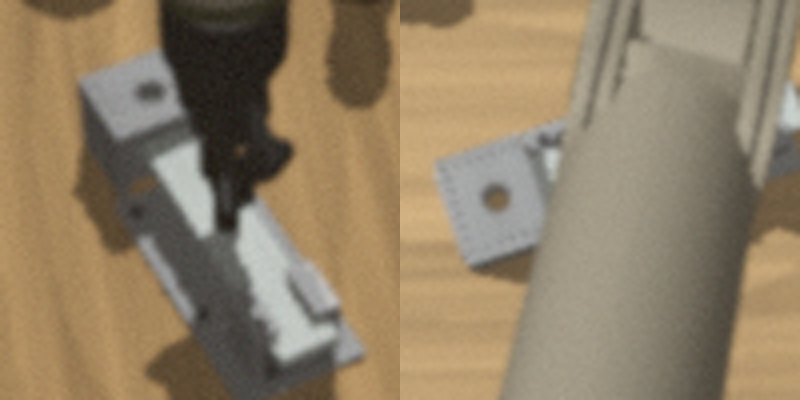

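The side crop shows the fingers on the knob, the bar in the keeper's slot and the hole in the upper lug at crop (150,92). The bar stopped dead at TCP (569.5, -74.5) with 16 N against it. That puts the hole at about (537, 30.5), which agrees with the cameras. I'll release, and recheck the pin position from the silhouettes.

>>> play_rows(claw=[1,1,1,1,1,1,1,1,1], dp=[[0,0,0],[0,0,0],[0,0,0],[0,0,0],[0,0,0.5],[0,0,1],[0,0,1],[0,0,1],[0,0,0]], dr=[[0,0,0],[0,0,0],[0,0,0],[0,0,0],[0,0,0],[0,0,0],[0,0,0],[0,0,0],[0,0,0]])

```text
clock: 7.25
tool_pos: [570.1, -70.9, 168.1]
ee_rot: [0.0, 0.989, 0.147, 0.003]
wrist_force: [0.2, 0.2, 0.4]
width: 85.5
```

```bash
python3 - <<'E'
from h import *
print(plane('top',(439.3,224.4),90),plane('top',(440.7,223.7),112),plane('side',(310.4,305.2),90))
a=cv2.imread('pics/t0.png');hsv=cv2.cvtColor(a,cv2.COLOR_BGR2HSV)
# block top corners in crop ca
for c in((497,121),(612,98),(637,210),(520,233)): print(plane('top',(295+c[0]/4-.4,185+c[1]/4-.4),62))
print(env.get_state()['tool_pos'])
E
```

```text
[ 536.7 -303.5   90. ] [ 536. -302.  112.] [ 536.7 -307.3   90. ]
[ 567.5 -256.3   62. ]
[ 581.1 -335.7   62. ]
[ 504.  -347.5   62. ]
[ 490.6 -267.4   62. ]
[570.09350167 -70.9462224  168.09420492]
```

>>> play_rows(claw=[1,1,1,1,1,1,1,1,1,1,1], dp=[[-0.135,-0.93,0],[-0.135,-0.93,0],[-0.135,-0.93,0],[-0.135,-0.93,0],[-0.135,-0.93,0],[-0.135,-0.93,0],[-0.135,-0.93,0],[-0.135,-0.93,0],[-0.135,-0.93,0],[-0.135,-0.93,0],[0,0,0]], dr=[[0,0,0],[0,0,0],[0,0,0],[0,0,0],[0,0,0],[0,0,0],[0,0,0],[0,0,0],[0,0,0],[0,0,0],[0,0,0]])

```text
clock: 8.35
tool_pos: [532.7, -306.8, 164.1]
ee_rot: [0.001, 0.989, 0.145, -0.0]
wrist_force: [-0.5, -0.4, 0.4]
width: 85.3
```

```bash
python3 - <<'E'
from h import *
b=snap('side','s3.png')
cv2.imwrite('pics/c3.png',np.hstack([cv2.resize(b[170:370,240:390],(450,600),interpolation=2)]))
print(env.get_state()['joint_pos'].round(2))
E
```

```text
[-0.12  0.42  0.73  1.61 -0.29  1.22 -0.61]
```

View pics/c3.png

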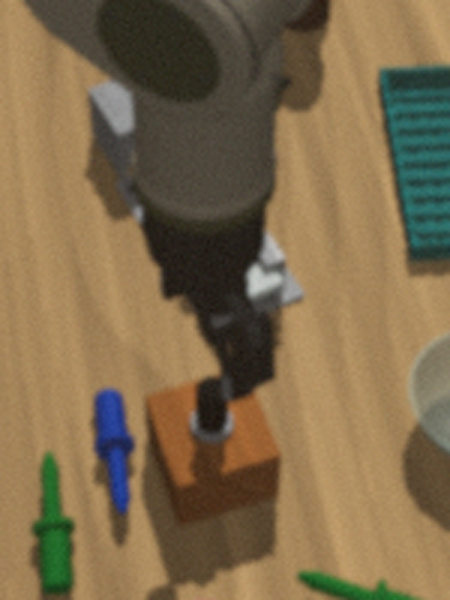

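The side crop shows the pin still upright in its block at crop (212,405) and the fingers above it. The loose look-alikes have toppled and lie on the table, clear of the block. I have not come near them.

>>> play_rows(claw=[1,1,1,1,1,1,0.1,0,0,0,0,0], dp=[[0.14,0.11,-0.5],[0,0,-1],[0,0,-1],[0,0,-0.7],[0,0,-0.4],[0,0,0],[0,0,0],[0,0,0],[0,0,0],[0,0,0],[0,0,0],[0,0,0]], dr=[[0,0,0],[0,0,0],[0,0,0],[0,0,0],[0,0,0],[0,0,0],[0,0,0],[0,0,0],[0,0,0],[0,0,0],[0,0,0],[0,0,0]], grip_force=40)

```text
clock: 9.6
tool_pos: [538.4, -300.8, 74.5]
ee_rot: [0.0, 0.989, 0.147, 0.001]
wrist_force: [-0.7, -1.6, 5.0]
width: 22.9
```

>>> play_rows(claw=[0,0,0,0,0,0,0], dp=[[0,0,0.4],[0,0,0.8],[0,0,0.9],[0,0,1],[0,0,1],[0,0,0.9],[0,0,0]], dr=[[0,0,0],[0,0,0],[0,0,0],[0,0,0],[0,0,0],[0,0,0],[0,0,0]])

```text
clock: 10.3
tool_pos: [538.9, -301.0, 201.8]
ee_rot: [0.001, 0.989, 0.147, 0.002]
wrist_force: [0.4, -0.3, -1.6]
width: 23.4
```

>>> play_rows(claw=[0,0,0,0,0,0,0,0,0,0,0,0], dp=[[0,0.5,0],[0,0.9,0],[0,1,0],[0,1,0],[0,1,0],[0,1,0],[0,1,0],[0,1,0],[0,1,0],[0,1,0],[0,1,0],[0,1,0]], dr=[[0,0,0],[0,0,0],[0,0,0],[0,0,0],[0,0,0],[0,0,0],[0,0,0],[0,0,0],[0,0,0],[0,0,0],[0,0,0],[0,0,0]])

```text
clock: 11.5
tool_pos: [536.6, -13.2, 197.3]
ee_rot: [-0.0, 0.989, 0.148, -0.001]
wrist_force: [0.5, -0.1, -2.1]
width: 22.9
```

>>> play_rows(claw=[0,0,0,0], dp=[[0,1,0],[0,0.6,0],[0,0.2,0],[0,0,0]], dr=[[0,0,0],[0,0,0],[0,0,0],[0,0,0]])

```text
clock: 11.9
tool_pos: [537.6, 29.9, 198.3]
ee_rot: [0.0, 0.989, 0.148, -0.0]
wrist_force: [-0.6, 0.1, -2.2]
width: 23.1
```

```bash
python3 - <<'E'
from h import *
b=snap('side','s4.png');s=env.get_state();p=s['tool_pos'];print(p,s['ee_rot'].round(3),s['width'])
x0,y0=225,110
c=cv2.resize(b[y0:y0+140,x0:x0+140],(600,600),interpolation=2)
cv2.imwrite('pics/c4.png',c)
for X in(p+[0,0,-65+0],p+[0,0,-9],[536.8,30.5,62]): print((proj('side',X)), ((proj('side',X)-[x0,y0])*600/140).round())
E
```

```text
[537.71776366  28.84663756 198.501675  ] [ 0.     0.989  0.147 -0.   ] 23.317640157764114
[287.  183.2] [266. 314.]
[286.2 167.3] [262. 246.]
[287.5 201.7] [268. 393.]
```

View pics/c4.png

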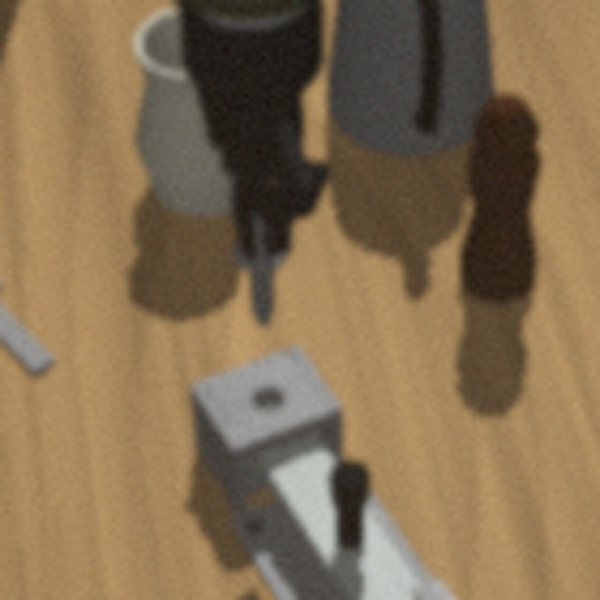

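```bash
python3 - <<'E'
from h import *
f=lambda u,v:(225+u*140/600-.4,110+v*140/600-.4)
print('tip',plane('side',f(263.5,322),129.5),'shank mid',plane('side',f(262,285),152),'hole',plane('side',f(268,397),62))
b=cv2.imread('pics/s4.png');g=cv2.cvtColor(b,cv2.COLOR_BGR2GRAY).astype(int)
print(g[196:210,278:297]);print(b[170:188,280:294,0].astype(int)-b[170:188,280:294,2])
E
```

```text
tip [535.   27.8 129.5] shank mid [536.3  36.3 152. ] hole [535.5  28.9  62. ]
[[155 153 158 155 159 159 159 160 161 158 160 161 161 162 161 158 159 155
  153]
 [154 155 158 151 158 156 155 159 159 160 157 165 163 157 162 158 155 153
  150]
 [153 158 154 156 158 158 153 158 157 156 154 158 162 159 156 156 154 157
  152]
 [154 156 156 157 154 157 154 153 147 143 147 150 154 161 153 156 158 159
  154]
 [149 157 154 157 154 152 143 134 121 117 115 125 139 144 154 158 155 162
  160]
 [152 153 154 155 152 144 123 106  97  89  91  99 118 138 149 156 157 157
  158]
 [156 154 154 154 148 136 108  83  79  76  76  77 100 131 149 156 158 159
  157]
 [152 151 149 150 149 131 106  82  79  83  81  84  96 130 151 158 159 160
  159]
 [154 148 153 150 150 137 118  99  89  98 102 101 114 138 153 159 162 159
  160]
 [149 153 148 152 150 150 134 125 123 121 122 129 139 153 160 159 158 162
  163]
 [146 150 154 152 154 155 153 146 146 139 146 147 150 155 160 157 159 161
  160]
 [147 151 153 155 155 151 159 157 155 154 154 155 160 156 156 157 155 153
  146]
 [144 150 147 150 153 153 159 160 156 156 159 158
[... 476 characters left out ...]
4 -70 -47 -16  -8  -6 -14 -37 -64 -78 -76 -80 -81]
 [-65 -78 -73 -48 -20 -11  -8 -12 -34 -64 -76 -83 -80 -80]
 [-70 -80 -78 -50 -20  -6  -9  -9 -34 -68 -75 -77 -81 -82]
 [-76 -81 -74 -50 -20 -11  -5 -11 -34 -64 -78 -81 -80 -81]
 [-79 -82 -74 -56 -27  -7  -9  -7 -30 -63 -76 -82 -81 -79]
 [-83 -83 -78 -56 -24 -10  -7  -9 -35 -64 -79 -76 -79 -82]
 [-82 -83 -78 -58 -33 -13  -5 -11 -40 -65 -77 -80 -77 -78]
 [-86 -81 -81 -67 -42 -20  -5 -22 -45 -68 -75 -79 -81 -80]
 [-80 -83 -79 -74 -56 -28 -16 -32 -57 -71 -75 -77 -77 -79]
 [-84 -82 -82 -80 -68 -52 -36 -44 -63 -72 -78 -77 -81 -80]
 [-82 -85 -81 -80 -81 -68 -59 -63 -69 -74 -80 -79 -77 -76]
 [-83 -82 -81 -79 -85 -77 -74 -76 -75 -76 -79 -79 -80 -80]]
```

Tip at crop (263,324), hole at (268,397), bar end in the slot, knob at (350,480). The tip is within about 1.5 mm of the hole's axis, so I'll lower it.

>>> play_rows(claw=[0,0,0,0,0,0,0], dp=[[0.04,0.03,-0.6],[0,0,-0.8],[0,0,-0.8],[0,0,-0.4],[0,0,-0.3],[0,0,-0.3],[0,0,0]], dr=[[0,0,0],[0,0,0],[0,0,0],[0,0,0],[0,0,0],[0,0,0],[0,0,0]])

```text
clock: 12.65
tool_pos: [538.7, 30.1, 118.4]
ee_rot: [0.0, 0.989, 0.147, -0.0]
wrist_force: [-0.2, 1.2, -1.5]
width: 23.4
```

>>> play_rows(claw=[0,0,0,0,0], dp=[[0,0,-0.25],[0,0,-0.25],[0,0,-0.25],[0,0,0],[0,0,0]], dr=[[0,0,0],[0,0,0],[0,0,0],[0,0,0],[0,0,0]])

```text
clock: 13.15
tool_pos: [538.9, 30.3, 100.0]
ee_rot: [0.0, 0.989, 0.147, -0.0]
wrist_force: [-0.6, -0.0, -1.5]
width: 23.4
```

>>> play_rows(claw=[0,0,0,0,0], dp=[[0,0,-0.25],[0,0,-0.25],[0,0,-0.25],[0,0,0],[0,0,0]], dr=[[0,0,0],[0,0,0],[0,0,0],[0,0,0],[0,0,0]])

```text
clock: 13.65
tool_pos: [538.9, 30.3, 81.1]
ee_rot: [0.0, 0.989, 0.147, -0.0]
wrist_force: [0.3, 0.3, -1.7]
width: 23.0
```

>>> play_rows(claw=[0,0,0,0,0], dp=[[0,0,-0.12],[0,0,-0.12],[0,0,0],[0,0,0],[0,0,0]], dr=[[0,0,0],[0,0,0],[0,0,0],[0,0,0],[0,0,0]])

```text
clock: 14.15
tool_pos: [539.0, 30.4, 75.4]
ee_rot: [0.0, 0.989, 0.147, 0.0]
wrist_force: [-0.7, -0.2, -2.0]
width: 22.9
```

>>> play_rows(claw=[0,0,0,0], dp=[[0,0,-0.05],[0,0,0],[0,0,0],[0,0,0]], dr=[[0,0,0],[0,0,0],[0,0,0],[0,0,0]])

```text
clock: 14.55
tool_pos: [539.2, 30.4, 74.4]
ee_rot: [-0.0, 0.989, 0.147, 0.0]
wrist_force: [-1.5, -0.6, 5.6]
width: 23.1
```

>>> play_rows(claw=[1,1,1,1,1,1,1,1,1,1,1,1], dp=[[0,0,0],[0,0,0],[0,0,0],[0,0,0],[0,0,0],[0,0,0.4],[0,0,1],[0,0,1],[0,0,1],[0,0,1],[0,0,1],[0,0,0]], dr=[[0,0,0],[0,0,0],[0,0,0],[0,0,0],[0,0,0],[0,0,0],[0,0,0],[0,0,0],[0,0,0],[0,0,0],[0,0,0],[0,0,0]])

```text
clock: 15.75
tool_pos: [540.7, 30.3, 213.2]
ee_rot: [-0.0, 0.989, 0.147, 0.003]
wrist_force: [-0.2, -0.9, 0.9]
width: 85.4
```

```bash
python3 - <<'E'
from h import *
b=snap('side','s5.png')
cv2.imwrite('pics/c5.png',cv2.resize(b[150:290,240:380],(600,600),interpolation=2))
print([((proj('side',[537,30.5,z])-[240,150])*600/140).round() for z in(62,68,90,112)])
E
```

```text
[array([204., 222.]), array([204., 215.]), array([202., 191.]), array([201., 165.])]
```

View pics/c5.png

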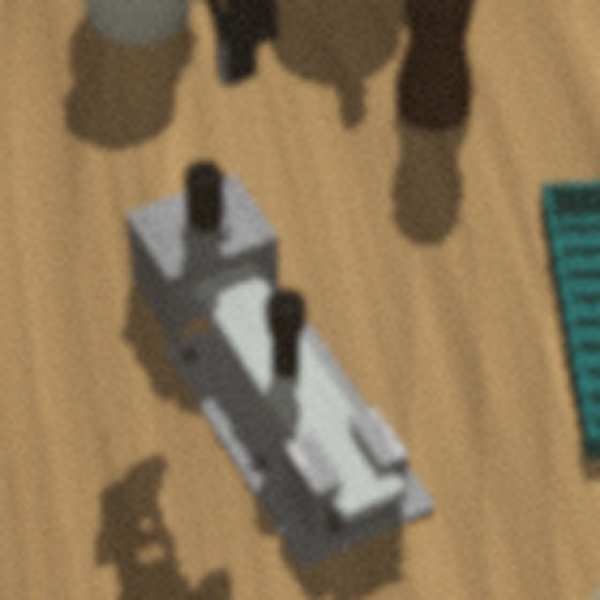

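The pin stands upright on the upper lug with its grip at crop (204,196), against an expected (202,191) when seated. The bar is home with its end in the slot, and the gripper is clear. I'll hand in.

```bash
python3 -c "
from h import *
print(env.hand_in())"
```

```text
the job is handed in; nothing more can be done
None
```

I slid the latch bar home by its knob and threaded the black-gripped pin from the wooden block down through both lugs and the bar. I then let go, backed off and handed in at about 16 s; the hand-in gives no verdict.

**Latch bar:** it stopped dead against its end stop with about 16 N pushing back. The hole position worked out from the knob agreed with the cameras to about 2–3 mm.

**Pin:** it went down with almost no force until the collar landed. Contact came at TCP height 74.4 mm, about where the seated height predicts. The last side picture shows it upright within about a pixel of its expected place, the bar still home and the gripper clear.

**Checks that disagreed:**
- The side and top cameras differed by about 3–4 mm in y; I trusted the robot's own measurement along the slide.
- The 24 mm knob and grip both read about 23 mm between the fingers.

**Look-alikes:** the loose green, blue and pink pins were standing in the early pictures. The blue one and two green ones had toppled by the picture taken at 8.4 s; I could not see the pink one. I didn't touch them knowingly and don't know the cause; they stayed on the table in that picture.

**Bystanders:** I took no measurement of them at the end. The ones visible in the last pictures (mill, drip tray, parts of the jug and kettle) looked in place.

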